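Bolt the pencil box shut

TASK

Lock up the wooden pencil box: with a fingertip push its sliding lid fully shut, then press the spring catch down and keep it down with one fingertip while the other fingertip pushes the bolt's thumb plate all the way home into the keeper on the lid. Finally let go, so that the catch springs fully up again behind the bolt and locks it. Nothing is to be gripped or lifted, and leave the things lying round the box where they are.

Things in the scene. Friction and masses are not known exactly. Their poses are not given: they have to be found in the camera images.
- pencil_box: Wooden box fixed on the desk, x -70..70, y -132..120 mm, rim 45 high. Origin: on the desk; at yaw 0 +x points away from the robot, +y left. Left part (y over -8): well with sliding lid. Right part: a deck with, parallel along y, the catch (long flat paddle in a frame, centred on x -31) and the steel bolt (centred on x +31). The bolt's guide strap stands at y -27..-15, up to z 69 mm.
- lid (a joint): How far the lid stands open, m: 0 fully shut (against a stop), at most 0.060. It opens toward the box's -x (the robot) and is pushed shut toward +x. Friction about 1.5 N; it stays where it is left.
- lid_lip (a point): Middle of the upright near face of the lip on the lid's near edge (it looks to the box's -x), 64 mm above the desk; moves with the lid. The lip is 127 mm long along y, its near face reaches from 53 to 74 mm above the desk; its sloped back is not to be touched (no gripping). Nothing stands before it: push it toward +x.
- bolt (a joint): How far the bolt is home, m: 0 withdrawn (start), 0.030 fully home in the keeper; slides along the box's +y, friction about 1.5 N. The catch's tooth blocks a lug on its side after 3 mm unless the catch is pressed down over 4.5 mm. The lug is past the tooth at 27 mm; then the catch can spring up behind it. The bolt enters the keeper only if the lid is shut.
- bolt_plate (a point): Middle of the rear face of the bolt's upright thumb plate (it looks to the box's -y; push it toward +y), 84 mm above the desk; moves with the bolt. The plate is 30 mm wide (x), 12 mm thick (y), from 70 to 98 mm above the desk. Behind it (-y) is only the bolt's base plate, 48 mm high with low screws.
- catch (a joint): How far the spring catch is pressed down, m: 0 up (start), 0.008 fully down at its stop. The spring pushes back with 2 N when up, 6 N when fully down, and raises it when let go.
- catch_top (a point): Middle of the flat top of the catch paddle, 76 mm above the desk when up, 68 mm when down; moves with it. The top is 30 mm wide (x) and 86 mm long (along the box's y, parallel to the bolt), so that a fingertip can slide along it and keep it down. The gap between paddle and thumb plate is 32 mm.
- eraser: Small loose blue-and-white eraser, 23 x 52 x 13 mm, lying to the right of the box; leave it alone. Origin: centre of its underside.
- ball_pen: Loose ball pen, 145 mm long, 9 mm high, lying behind the box; leave it alone. Origin: centre of its underside.
- earbud_case: Small loose white case, 45 x 55 x 22 mm, lying on the robot's side of the box, to the right; leave it alone. Origin: centre of its underside.
- sharpener: Small loose pencil sharpener, 15 x 24 x 12 mm, lying to the left of the box; leave it alone. Origin: centre of its underside.

How it is judged:
On the way, in this order (a step that is already met when the one before it is completed fails the run):
1. the lid is fully shut, with the bolt still withdrawn (value of joint lid below 0.003 m and value of joint bolt below 0.006 m), for 0.1 s.
2. the fingers still hold the catch down as the bolt comes home (value of joint catch above 0.0035 m and value of joint bolt above 0.0265 m and contact force between the fingers and catch above 0.5 N and value of joint lid below 0.004 m), for 0.05 s.
At the end, for the whole second after the job is handed in: The lid is shut (within 4 mm), the bolt is home in the keeper (at least 26.5 of its 30 mm) and the catch has sprung up behind it (within 1.5 mm of its top position); the loose things are within 25 mm of where they lay (value of joint lid below 0.004 m and value of joint bolt above 0.0265 m and value of joint catch below 0.0015 m); the robot touches nothing.
It fails at once if a loose thing beside the box is shoved away or lifted (more than 25 mm from where it lay) (distance of any of eraser, ball_pen, earbud_case, sharpener from where it was at the start of the episode above 0.025 m).
It fails at once if the bolt is slid while the lid is not shut (value of joint bolt above 0.008 m and value of joint lid above 0.004 m).
It fails at once if the lip of the lid is gripped or pulled at its back (contact force between the fingers and lid_c2 above 2 N).
It also fails if it takes over 48 s, if anything falls off the work surface, if the arm or the gripper's body presses on something with over 40 N, if the wrist force passes 120 N, or if a joint passes its speed limit or range.

ROBOT

A 7-joint arm with a two-finger parallel gripper is mounted at the origin on a cart in front of the work surface, level with it; the furniture and walls round the work are solid. World frame = base frame: x ahead of the robot, y to its left, z up, the work surface at z = 0. Lengths are in m, angles in rad, forces in N, time in s.
With the tool pointing down it reaches from about 0.375 to 0.925 m from the base axis. Payload 3.1 kg.
Tool frame: the origin (TCP) lies at the very end of the fingers, on their centre line; the grasp point (between the pads) lies 19 mm behind it; z points along the fingers, y is the line along which they close (so a half turn about z gives the same grasp; the last joint's range is limited). The gripper opens to 85 mm and grips with 20 to 120 N. Pads are 22 mm wide; open, the fingers measure 114 mm over their backs; the gripper's body (76 mm by 85 mm) begins 54 mm behind the grasp point. The pads swing forward as they close: fully open they stand 13 mm farther back than shut.
Start: joints at [1.114, 0.383, 0.044, 1.598, -0.018, 1.161, -0.05], TCP at [0.228, -0.609, 0.231] pointing down, gripper open.
Joint ranges: [-2.61, 2.61], [-0.41, 2.15], [-1.48, 1.57], [0, 2.5], [-1.57, 4.71], [0.05, 1.97], [-2.85, 2.85]. Speed limits (rad/s): [2.79, 2.79, 3.14, 3.14, 3.14, 3.14, 3.14].

INTERFACE

Orientations are given as a rotation vector (axis times angle).
In Python, from bench import arm, optics, workorder, finder gives the robot as it stands. The module is installed in compiled form; this text tells all that it offers.
- The arm moves only by the shell command python3 -m jog 'ROWS' [FORCE]. ROWS is JSON, a list of rows, each a list of 3 entries, a list of its own where there are three numbers: the closure, from -1 (fully open) to 1 (shut), then the shift along the tool's x, y, z each as a share of 150 mm, from -1 to 1, then the turn about the tool's z as a share of 45 degrees, from -1 to 1. In form: [[gripper, [x, y, z], twist], ...]. A call has 1 to 12 rows; each row is the pose to reach, as a shift and turn from the pose commanded when the call began, along the tool's axes at that moment; what a row does not reach only later rows make up. A row lasts 1/12 s, in which the tool goes at most 41.7 mm and 7.16 degrees, less where a joint would pass 70% of its speed; a pose out of reach is approached as far as the arm can. A call with a number of a shift or a turn outside -1 to 1 is refused whole. A call with a gripper value outside its range is refused whole. The fingers move at their own pace and stop on an object; FORCE is the grip in N (left out, the last holds). Time passes only in rows, so rows that repeat a pose let the fingers close. It gives the time, the measured TCP pose, the force, the opening and the grip force at its end, in the units of the state.
- arm.get_obs(): the state, without advancing time (a new reading comes with each control period).
- optics.camera(name): name is "scene" or "top" or "wrist"; returns a dict with "color" (480x640x3 uint8, red, green, blue), "fx", "fy", "cx", "cy" (pixels), "k1" (the pictures are not rectified: a ray, as slopes to the right and down, at radius r is drawn at 1 + k1 r^2 times it, then the intrinsics apply), "origin" and "attitude" of the camera in the world; the wrist camera has in their place "mount" (4x4, takes a point from camera to tool coordinates, whose origin is the TCP and whose axes are the flange's). Camera axes: x right, y down, z forward; pixel columns grow to the right and rows downward; lengths in m; the calibration is good to about 2 mm. A picture is of the moment at which its call begins: read the wrist's pose just before it. There is no depth.
- workorder.finish_job(): hands the job in; it is judged then, once.
Trained networks look in a picture, given as the dict that the camera call returned (one of the last four; its "shot" number tells which), for a name from the list of things; names that differ only in an ending like _2 or _b are one class to them, and where a whole thing is asked for, a point or a joint stands for the part that bears it (a point fixed in the world has none). Each returns a list of dicts, best first, with "p" (0 to 1); they miss things now and then, are a little off and sometimes report something else, mostly with a low value. They report only what shows in the picture. A call takes as long as a camera call.
- finder.search_frame(picture, name): "xyz" ([x, y, z] in m, in world coordinates, good to about 4 mm: the middle of the surface that is visible of it).
The state is a dict: "t": time; "q": joint angles; "joint_velocities": joint speeds; "tau": joint torques, N m; "ee_pos": TCP position; "tcp_rot": TCP orientation; "wrist_force": force on the tool from outside, world axes, zero at the start; "wrist_torque": the same for the moment, N m; "grip_width": opening from 0.0 (shut) to 1.0 (fully open); "gripper_force": force on a finger pad.
Only numpy, scipy, OpenCV 4.12 (cv2) and the standard library are available. Lean on these libraries where they do the work, as an engineer would, in place of code of your own. Each camera call takes 0.05 s, during which the arm holds its last target. There are 200 camera calls.

## Working session

There is one attempt and no reset: what is moved stays moved. The work goes in short steps, Python scripts to look and compute and a shell command to move; the robot and the scene stay as the last step left them, time stands still between calls to the robot, and variables do not carry over. Pictures are saved under pics/ and viewed, at most 10 in all, crops included, and the job is handed in when it is done.

```bash
mkdir -p pics; cat > h.py <<'E'
import numpy as np, cv2
from bench import arm, optics, workorder, finder
from scipy.spatial.transform import Rotation as R
def shot(name, save=None):
    o=arm.get_obs(); p=optics.camera(name)
    if save: cv2.imwrite('pics/'+save, cv2.cvtColor(p['color'],cv2.COLOR_RGB2BGR))
    return o,p
def proj(p,P):
    A=np.array(p['attitude'])
    if A.shape!=(3,3): A=R.from_rotvec(A).as_matrix()
    c=(np.array(P)-p['origin'])@A; s=c[:2]/c[2]; s=s*(1+p['k1']*(s@s))
    return np.array([p['fx']*s[0]+p['cx'],p['fy']*s[1]+p['cy']])
E
python3 - <<'E'
from h import *
for n in ('top','scene'):
    o,p=shot(n,n+'1.png')
    print(n,p['origin'],p['attitude'])
    for k in ['pencil_box','lid_lip','bolt_plate','catch_top','eraser','ball_pen','earbud_case','sharpener']:
        print(k,[(np.round(d['xyz'],4).tolist(),round(d['p'],2)) for d in finder.search_frame(p,k)[:2]])
print(o['t'],o['ee_pos'],R.from_rotvec(o['tcp_rot']).as_matrix().round(3),o['wrist_force'])
E
```

```text
top [ 0.39440679 -0.08469164  0.92370371] [-2.09218159  2.12494069 -0.22840464]
pencil_box [([0.5774, -0.1518, 0.0548], 0.78)]
lid_lip [([0.5516, -0.1073, 0.0512], 0.72), ([0.5838, -0.2308, 0.0792], 0.36)]
bolt_plate [([0.6301, -0.2163, 0.0646], 0.55), ([0.6348, -0.3484, 0.0105], 0.49)]
catch_top [([0.5769, -0.2331, 0.0738], 0.96)]
eraser [([0.6348, -0.3486, 0.0082], 0.53)]
ball_pen [([0.6348, -0.348, 0.0093], 0.67), ([0.6966, -0.1332, 0.0084], 0.53)]
earbud_case [([0.4778, -0.2568, 0.0215], 0.95), ([0.5494, -0.1119, 0.0525], 0.61)]
sharpener [([0.551, -0.1102, 0.0533], 0.67), ([0.5763, -0.155, 0.0552], 0.62)]
scene [ 1.51061065 -0.28477189  0.48308776] [-1.60790384 -1.31176869  0.8803521 ]
pencil_box [([0.6287, -0.1609, 0.0477], 0.71)]
lid_lip [([0.5426, -0.1067, 0.0482], 0.81)]
bolt_plate [([0.6363, -0.2214, 0.0633], 0.94)]
catch_top [([0.5906, -0.2424, 0.0756], 0.71)]
eraser [([0.6458, -0.3467, 0.0143], 0.74)]
ball_pen [([0.6978, -0.1392, 0.0039], 0.56)]
earbud_case []
sharpener []
0.45 [ 0.22821715 -0.60853197  0.23115741] [[ 0.936  0.351 -0.   ]
 [ 0.351 -0.936  0.   ]
 [-0.    -0.    -1.   ]] [-0.65541403  0.2171362  -0.09590225]
```

View pics/top1.png

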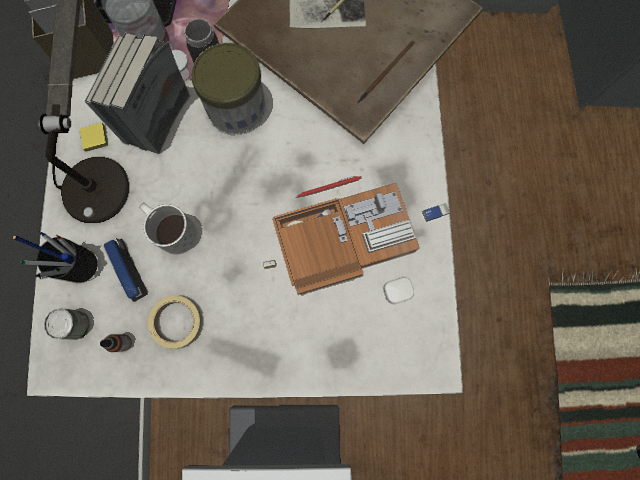

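The top picture shows the box around (345,235), turned a little. The lid is open toward the robot, the catch is at (388,236), the bolt at (375,207) and the earbud case at (398,290). I'll enlarge it to fit the box pose.

```bash
python3 - <<'E'
import cv2
a=cv2.imread('pics/top1.png')[165:310,255:455]
cv2.imwrite('pics/crop1.png',cv2.resize(a,(800,580),interpolation=cv2.INTER_CUBIC))
E
```

```text
(no output)
```

View pics/crop1.png

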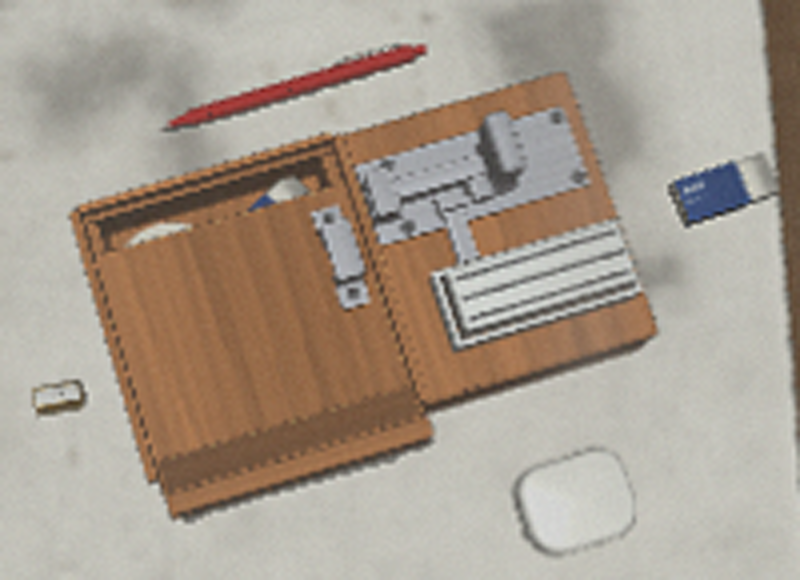

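```bash
cat > fit.py <<'E'
from h import *
from scipy.optimize import least_squares
o,p=shot('top')
B=np.array([[70,120,45],[70,-132,45],[-70,-132,45]])/1e3
I=np.array([[75,210],[567,73],[657,332]])/4+[255,165]
def W(v,P): c,s=np.cos(v[2]),np.sin(v[2]); P=np.atleast_2d(P); return np.c_[v[0]+c*P[:,0]-s*P[:,1],v[1]+s*P[:,0]+c*P[:,1],P[:,2]]
f=lambda v:np.concatenate([proj(p,w)-i for w,i in zip(W(v,B),I)])
r=least_squares(f,[.6,-.18,.2]); v=r.x
print(v,np.degrees(v[2]),r.fun.round(1)); np.save('v.npy',v)
# box coordinates of crop pixels at given heights
def inv(uv,z):
    i=np.array(uv)/4+[255,165]
    return least_squares(lambda a:proj(p,W(v,[a[0],a[1],z])[0])-i,[0,0]).x.round(4)
print('catch corners',inv((435,272),.076),inv((458,348),.076),inv((637,290),.076),inv((612,222),.076))
print('plate top',inv((500,115),.098),inv((515,178),.098),inv((485,120),.098),inv((525,172),.098))
print('lip bottom/near edge',inv((172,518),.053),inv((432,440),.053),inv((165,460),.074),inv((425,395),.074))
E
python3 fit.py
```

```text
[ 0.58772759 -0.15509733  0.27322735] 15.65477408424184 [ 0.  -0.1 -0.5 -0.9  0.5  0.9]
catch corners [-0.015  -0.0325] [-0.0522 -0.0316] [-0.05   -0.1205] [-0.0158 -0.1199]
plate top [ 0.0433 -0.0805] [ 0.0127 -0.0776] [ 0.043  -0.0731] [ 0.0141 -0.0829]
lip bottom/near edge [-0.0875  0.1167] [-0.0873 -0.0104] [-0.0631  0.1125] [-0.0685 -0.0106]
```

```bash
cat >> h.py <<'E'
v=np.load('v.npy')
def W(P): c,s=np.cos(v[2]),np.sin(v[2]); return np.array([v[0]+c*P[0]-s*P[1],v[1]+s*P[0]+c*P[1],P[2]])
def B(P): c,s=np.cos(v[2]),np.sin(v[2]); d=np.array(P)-[v[0],v[1],0]; return np.array([c*d[0]+s*d[1],-s*d[0]+c*d[1],d[2]])
def plan(box):
    o=arm.get_obs(); M=R.from_rotvec(o['tcp_rot']).as_matrix()
    e=np.degrees(v[2]-np.arctan2(M[1,1],M[0,1]))
    print('t',round(o['t'],2),'tcp box',B(o['ee_pos']).round(4),'shift shares',(M.T@(W(box)-o['ee_pos'])/.15).round(3),'twist share',round(-e/45,3),'F',np.round(o['wrist_force'],1),'tilt',M[:,2].round(3),'grip',o['grip_width'])
E
python3 -c "
from h import *; plan([-.12,.05,.2])"
```

```text
t 0.95 tcp box [-0.4685 -0.3397  0.2313] shift shares [ 2.537 -2.39   0.209] twist share -1.891 F [ 0.7 -0.2 -0.3] tilt [ 0. -0. -1.] grip 0.9981241251001564
```

```bash
python3 -m jog '[[1,[0.3,-0.2,0],-0.15],[1,[0.6,-0.4,0],-0.3],[1,[0.8,-0.6,0.1],-0.45],[1,[0.95,-0.8,0.1],-0.6],[1,[1,-0.95,0.1],-0.75],[1,[1,-0.95,0.1],-0.9],[1,[1,-0.95,0.1],-0.95],[1,[1,-0.95,0.1],-0.95]]'; python3 -c "
from h import *; plan([-.12,.05,.2])"
```

```text
t: 1.62
ee_pos: [0.3192, -0.4214, 0.2164]
tcp_rot: [2.672, 1.653, -0.0]
wrist_force: [-0.1, -0.8, -0.2]
grip_width: -0.004
gripper_force: 0.0
t 1.62 tcp box [-0.3305 -0.1839  0.2164] shift shares [ 2.098 -0.007  0.109] twist share -0.937 F [-0.1 -0.8 -0.2] tilt [ 0. -0. -1.] grip -0.003560526908183904
```

```bash
python3 -m jog '[[1,[0.25,0,0],-0.15],[1,[0.5,0,0.1],-0.3],[1,[0.75,0,0.1],-0.45],[1,[1,0,0.1],-0.6],[1,[1,0,0.1],-0.75],[1,[1,0,0.1],-0.9],[1,[1,0,0.1],-0.94],[1,[1,0,0.1],-0.94]]'; python3 -c "
from h import *; plan([-.12,.05,.2])"
```

```text
t: 2.28
ee_pos: [0.3862, -0.2891, 0.2016]
tcp_rot: [1.901, 2.501, 0.0]
wrist_force: [-0.5, 0.1, -0.2]
grip_width: 0.005
gripper_force: 0.0
t 2.28 tcp box [-0.2302 -0.0746  0.2016] shift shares [0.833 0.733 0.01 ] twist share -0.003 F [-0.5  0.1 -0.2] tilt [ 0.001 -0.    -1.   ] grip 0.0054807291391035014
```

```bash
python3 -m jog '[[1,[0.25,0.2,0],0],[1,[0.45,0.4,0.1],0],[1,[0.65,0.6,0.2],0],[1,[0.83,0.68,0.3],0],[1,[0.83,0.68,0.5],0],[1,[0.83,0.68,0.7],0],[1,[0.83,0.68,0.9],0],[1,[0.83,0.68,0.95],0],[1,[0.83,0.68,0.95],0],[1,[0.83,0.68,0.95],0]]'; python3 - <<'E'
from h import *
plan([-.06,.05,.058]); o,p=shot('scene','scene2.png')
cv2.imwrite('pics/scene2c.png',cv2.resize(cv2.imread('pics/scene2.png')[150:420,180:540],(800,600)))
print([proj(p,W(q)) for q in ([.07,.12,.045],[.07,-.132,.045],[-.07,-.132,.045])])
E
```

```text
t: 3.12
ee_pos: [0.4513, -0.1418, 0.0593]
tcp_rot: [1.902, 2.5, 0.0]
wrist_force: [0.4, -0.8, 0.8]
grip_width: 0.004
gripper_force: 0.0
t 3.12 tcp box [-0.1278  0.0496  0.0593] shift shares [0.004 0.452 0.009] twist share -0.004 F [ 0.4 -0.8  0.8] tilt [ 0.  0. -1.] grip 0.003742350721334761
[array([367.50685311, 265.90705549]), array([236.16160746, 296.19692006]), array([211.36057968, 263.96579516])]
```

View pics/scene2.png

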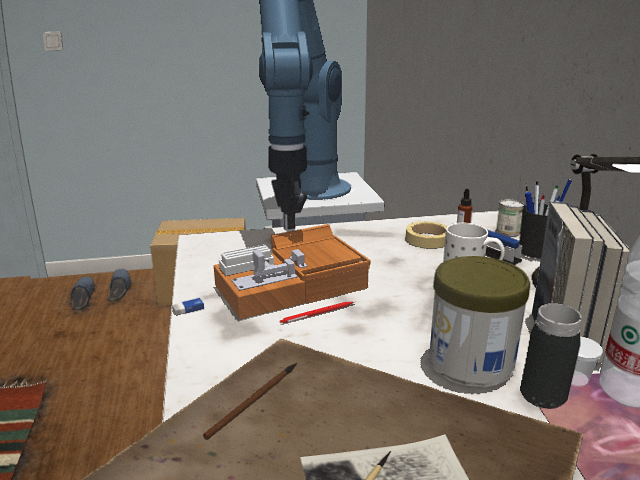

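The scene view shows the fingers at (290,215), standing on the robot side of the lip at (305,237). The box fit agrees with the picture, so I'll push the lid now.

```bash
python3 -m jog '[[1,[0,0.06,0],0],[1,[0,0.12,0],0],[1,[0,0.17,0],0],[1,[0,0.2,0],0],[1,[0,0.23,0],0],[1,[0,0.26,0],0],[1,[0,0.29,0],0],[1,[0,0.32,0],0],[1,[0,0.32,0],0]]'; python3 -c "
from h import *; plan([-.06,.05,.058])"
```

```text
t: 3.92
ee_pos: [0.4977, -0.1279, 0.0586]
tcp_rot: [1.899, 2.503, 0.001]
wrist_force: [-0.3, -1.0, -1.1]
grip_width: -0.002
gripper_force: 0.1
t 3.92 tcp box [-0.0794  0.0505  0.0586] shift shares [-0.003  0.129  0.004] twist share -0.001 F [-0.3 -1.  -1.1] tilt [ 0.  0. -1.] grip -0.0015035531554898692
```

```bash
python3 -m jog '[[1,[0,0.03,0],0],[1,[0,0.06,0],0],[1,[0,0.08,0],0],[1,[0,0.08,0],0]]';  python3 -m jog '[[1,[0,0.02,0],0],[1,[0,0.02,0],0]]'; python3 - <<'E'
from h import *
plan([-.06,.05,.058]); o,p=shot('top','top3.png')
cv2.imwrite('pics/top3c.png',cv2.resize(cv2.imread('pics/top3.png')[165:310,255:455],(800,580),interpolation=cv2.INTER_CUBIC))
E
```

```text
t: 4.25
ee_pos: [0.4979, -0.1279, 0.0568]
tcp_rot: [-1.893, -2.486, 0.026]
wrist_force: [-16.8, -3.6, 13.8]
grip_width: -0.003
gripper_force: 9.2
t: 4.42
ee_pos: [0.4979, -0.1279, 0.0565]
tcp_rot: [-1.891, -2.482, 0.033]
wrist_force: [-22.4, -4.7, 17.5]
grip_width: -0.0
gripper_force: 11.6
t 4.42 tcp box [-0.0791  0.0505  0.0565] shift shares [-0.002  0.127 -0.014] twist share -0.006 F [-22.4  -4.7  17.5] tilt [-0.029 -0.004 -1.   ] grip -6.908083387949768e-05
```

View pics/top3c.png

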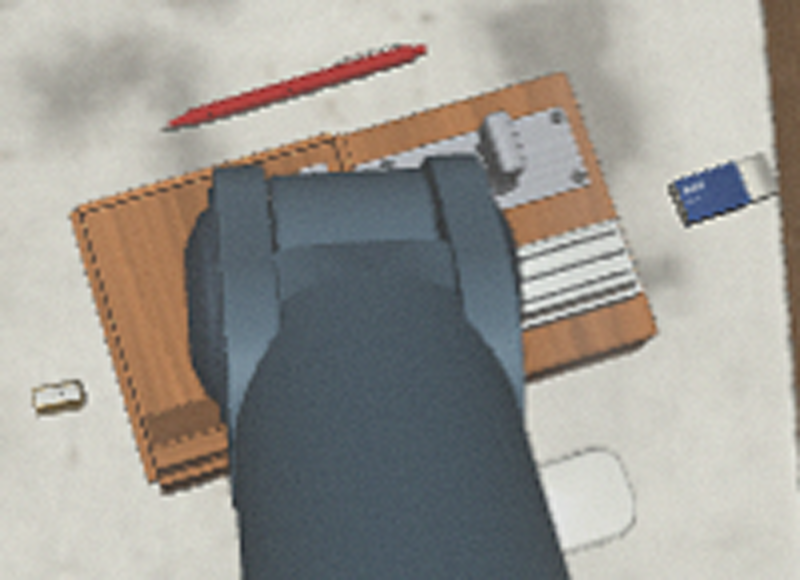

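The push meets a hard stop at 22 N, and in the top view the gap at the lid's far edge is gone, so the lid is shut. I'll back off, rise, part the fingers and move over the catch and bolt.

```bash
python3 -m jog '[[1,[0,-0.15,0],0],[1,[0,-0.3,0],0],[1,[0,-0.35,-0.1],0],[1,[0,-0.35,-0.4],0],[1,[0,-0.35,-0.7],0],[-0.1,[0,-0.35,-0.8],0],[-0.1,[0,-0.35,-0.8],0]]'; python3 -c "
from h import *; plan([0,-.102,.15])"
```

```text
t: 5.05
ee_pos: [0.4664, -0.139, 0.1852]
tcp_rot: [1.891, 2.492, 0.008]
wrist_force: [1.7, -0.1, 0.4]
grip_width: 0.274
gripper_force: 0.0
t 5.05 tcp box [-0.1125  0.0482  0.1852] shift shares [-0.999  0.747  0.251] twist share -0.001 F [ 1.7 -0.1  0.4] tilt [ 0.014 -0.004 -1.   ] grip 0.2738587479977125
```

```bash
python3 -m jog '[[-0.1,[-0.2,0.2,0],0],[-0.1,[-0.45,0.4,0],0],[-0.1,[-0.7,0.6,0],0],[-0.1,[-0.95,0.74,0],0],[-0.1,[-1,0.74,0.1],0],[-0.1,[-1,0.74,0.25],0],[-0.1,[-1,0.74,0.25],0],[-0.1,[-1,0.74,0.25],0]]'; python3 - <<'E'
from h import *
plan([0,-.102,.15])
o,p=shot('wrist','wrist4.png'); print(p['mount'])
M=np.eye(4); M[:3,:3]=R.from_rotvec(o['tcp_rot']).as_matrix(); M[:3,3]=o['ee_pos']
T=M@np.array(p['mount']); q=dict(p,origin=T[:3,3],attitude=T[:3,:3])
for n,b in dict(plateTL=[.016,-.084,.098],plateTR=[.046,-.084,.098],catA=[-.046,-.119,.076],catB=[-.016,-.119,.076],catC=[-.016,-.033,.076],tip=[0,-.102,.15]).items(): print(n,proj(q,W(b)).round(0))
for s in (-1,1): print('finger',s,proj(q,o['ee_pos']+M[:3,1]*s*.031).round(0))
for k in ('bolt_plate','catch_top'): print(k,[(B(d['xyz']).round(4),round(d['p'],2)) for d in finder.search_frame(p,k)[:2]])
E
```

```text
t: 5.72
ee_pos: [0.6065, -0.2515, 0.1384]
tcp_rot: [-1.895, -2.498, 0.001]
wrist_force: [-0.1, 0.3, 1.1]
grip_width: 0.549
gripper_force: 0.0
t 5.72 tcp box [-0.008  -0.0979  0.1384] shift shares [-0.027  0.053 -0.077] twist share -0.0 F [-0.1  0.3  1.1] tilt [-0.005  0.003 -1.   ] grip 0.5494524781960963
[[ 2.02761263e-04 -9.65245787e-01 -2.61343698e-01  6.65688077e-02]
 [ 9.99999762e-01  2.33999756e-05  6.89415847e-04 -2.50551518e-04]
 [-6.59340306e-04 -2.61343776e-01  9.65245563e-01 -1.42250303e-01]
 [ 0.00000000e+00  0.00000000e+00  0.00000000e+00  1.00000000e+00]]
plateTL [373. 244.]
plateTR [430. 244.]
catA [264. 289.]
catB [313. 289.]
catC [312. 142.]
tip [346. 323.]
finger -1 [253. 301.]
finger 1 [399. 301.]
bolt_plate [(array([ 0.0256, -0.071 ,  0.0649]), 0.82)]
catch_top []
```

View pics/wrist4.png

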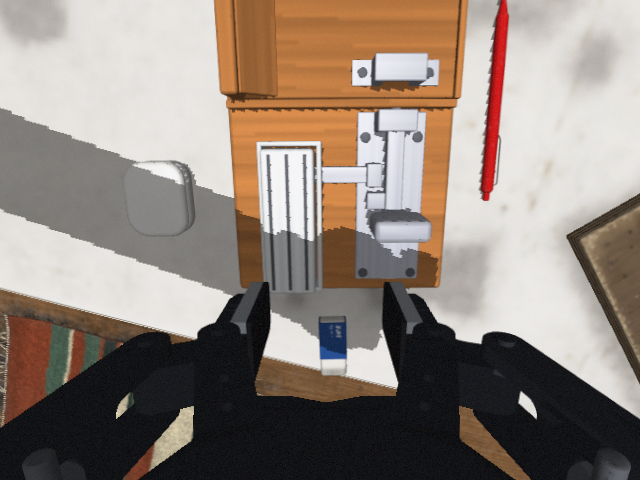

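The wrist picture confirms the fit. The plate's rear top edge is at (375–431,240), the paddle spans columns 265–315, and the fingertips are at columns 255 and 398. I'll centre the tool and go down.

```bash
python3 -m jog '[[-0.1,[-0.04,0.05,0],0],[-0.1,[-0.04,0.05,0.1],0],[-0.1,[-0.04,0.05,0.2],0],[-0.1,[-0.04,0.05,0.3],0],[-0.1,[-0.04,0.05,0.36],0],[-0.1,[-0.04,0.05,0.36],0],[-0.1,[-0.04,0.05,0.36],0]]'; python3 -c "
from h import *; plan([0,-.104,.068])"
```

```text
t: 6.45
ee_pos: [0.6155, -0.2561, 0.0854]
tcp_rot: [-1.897, -2.5, 0.001]
wrist_force: [0.1, -0.3, 0.4]
grip_width: 0.55
gripper_force: 0.0
t 6.45 tcp box [-0.0005 -0.1048  0.0854] shift shares [0.005 0.004 0.116] twist share -0.001 F [ 0.1 -0.3  0.4] tilt [-0.003  0.001 -1.   ] grip 0.5504394876485497
```

```bash
python3 -m jog '[[-0.1,[0,0,0.04],0],[-0.1,[0,0,0.08],0],[-0.1,[0,0,0.08],0],[-0.1,[0,0,0.08],0]]';  python3 -m jog '[[-0.1,[0,0,0.03],0],[-0.1,[0,0,0.03],0],[-0.1,[0,0,0.03],0]]'; python3 -m jog '[[-0.1,[0,0,0.03],0],[-0.1,[0,0,0.03],0],[-0.1,[0,0,0.03],0]]'
```

```text
t: 6.78
ee_pos: [0.6167, -0.2566, 0.075]
tcp_rot: [-1.899, -2.502, 0.0]
wrist_force: [0.4, -0.1, 1.2]
grip_width: 0.547
gripper_force: 0.0
t: 7.03
ee_pos: [0.6177, -0.2569, 0.0715]
tcp_rot: [1.898, 2.501, 0.001]
wrist_force: [0.2, 0.5, 2.4]
grip_width: 0.549
gripper_force: 1.2
t: 7.28
ee_pos: [0.6179, -0.2571, 0.0671]
tcp_rot: [1.898, 2.501, 0.001]
wrist_force: [-0.4, -0.7, 5.1]
grip_width: 0.551
gripper_force: 2.3
```

```bash
python3 -m jog '[[-0.1,[0,0,0.02],0],[-0.1,[0,0,0.02],0],[-0.1,[0,0,0.02],0]]'; python3 -c "
from h import *; plan([0,-.064,.068])"
```

```text
t: 7.53
ee_pos: [0.618, -0.2571, 0.0654]
tcp_rot: [1.898, 2.501, -0.0]
wrist_force: [-2.3, 0.5, 9.9]
grip_width: 0.548
gripper_force: 4.8
t 7.53 tcp box [ 0.0016 -0.1064  0.0654] shift shares [ 0.283 -0.011 -0.018] twist share -0.001 F [-2.3  0.5  9.9] tilt [ 0.002 -0.001 -1.   ] grip 0.5475637694849377
```

The catch is at its stop with about 10 N on it. Next I'll slide along +y to push the bolt.

```bash
python3 -m jog '[[-0.1,[0.03,0,0],0],[-0.1,[0.06,0,0],0],[-0.1,[0.09,0,0],0],[-0.1,[0.12,0,0],0],[-0.1,[0.15,0,0],0],[-0.1,[0.18,0,0],0],[-0.1,[0.2,0,0],0],[-0.1,[0.2,0,0],0]]'; python3 -c "
from h import *; plan([0,-.064,.066]);
o,p=shot('scene'); print([(B(d['xyz']).round(4),round(d['p'],2)) for d in finder.search_frame(p,'bolt_plate')[:2]])"
```

```text
t: 8.2
ee_pos: [0.6109, -0.2322, 0.0657]
tcp_rot: [1.896, 2.495, -0.003]
wrist_force: [1.6, -4.6, 7.4]
grip_width: 0.548
gripper_force: 3.7
t 8.2 tcp box [ 0.0015 -0.0805  0.0657] shift shares [ 0.11  -0.01  -0.003] twist share -0.003 F [ 1.6 -4.6  7.4] tilt [ 0.005 -0.007 -1.   ] grip 0.5480585831026353
[(array([ 0.03  , -0.0597,  0.0639]), 0.57)]
```

```bash
python3 -m jog '[[-0.1,[0.03,0,0],0],[-0.1,[0.06,0,0],0],[-0.1,[0.09,0,0],0],[-0.1,[0.11,0,0],0],[-0.1,[0.11,0,0],0],[-0.1,[0.11,0,0],0]]'; python3 -m jog '[[-0.1,[0.03,0,0],0],[-0.1,[0.03,0,0],0],[-0.1,[0.03,0,0],0]]'; python3 -c "
from h import *; plan([0,-.06,.066])"
```

```text
t: 8.8
ee_pos: [0.6068, -0.2177, 0.0657]
tcp_rot: [1.898, 2.492, -0.003]
wrist_force: [2.8, -5.3, 6.7]
grip_width: 0.551
gripper_force: 5.4
t: 9.05
ee_pos: [0.6067, -0.2176, 0.0658]
tcp_rot: [1.898, 2.485, -0.005]
wrist_force: [5.1, -11.7, 3.3]
grip_width: 0.547
gripper_force: 7.5
t 9.05 tcp box [ 0.0014 -0.0653  0.0658] shift shares [ 0.035 -0.01  -0.002] twist share -0.009 F [  5.1 -11.7   3.3] tilt [ 0.01  -0.012 -1.   ] grip 0.5465130494636984
```

```bash
python3 -m jog '[[-0.1,[0.02,0,0.015],0],[-0.1,[0.02,0,0.015],0],[-0.1,[0.02,0,0.015],0]]'; python3 - <<'E'
from h import *
plan([0,-.06,.066])
o,p=shot('wrist','wrist5.png')
M=np.eye(4); M[:3,:3]=R.from_rotvec(o['tcp_rot']).as_matrix(); M[:3,3]=o['ee_pos']
T=M@np.array(p['mount']); q=dict(p,origin=T[:3,3],attitude=T[:3,:3])
for n,b in dict(plate0=[.016,-.072,.098],plate30=[.016,-.042,.098],catdown=[-.031,-.033,.068],catup=[-.031,-.033,.076],edge=[.07,-.008,.045]).items(): print(n,proj(q,W(b)).round(0))
E
```

```text
t: 9.3
ee_pos: [0.6068, -0.2177, 0.0657]
tcp_rot: [1.898, 2.48, -0.008]
wrist_force: [2.8, -13.6, 8.7]
grip_width: 0.553
gripper_force: 9.7
t 9.3 tcp box [ 0.0014 -0.0654  0.0657] shift shares [ 0.036 -0.01  -0.003] twist share -0.011 F [  2.8 -13.6   8.7] tilt [ 0.012 -0.016 -1.   ] grip 0.552800084526425
plate0 [370. 360.]
plate30 [372. 279.]
catdown [243. 230.]
catup [239. 235.]
edge [482. 158.]
```

View pics/wrist5.png

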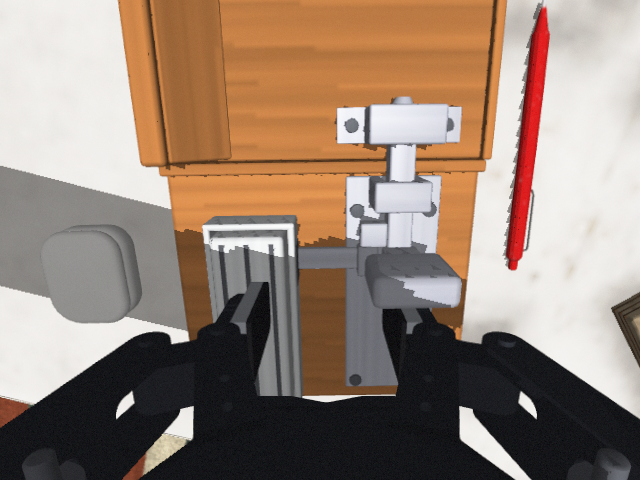

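The wrist view shows the bolt tip through the keeper at (402,100) and the plate front edge near row 275, which matches 30 mm of travel. Now I'll ease back and lift.

```bash
python3 -m jog '[[-0.1,[-0.05,0,0],0],[-0.1,[-0.08,0,0],0],[-0.1,[-0.08,0,-0.05],0],[-0.1,[-0.08,0,-0.15],0],[-0.1,[-0.08,0,-0.4],0],[-0.1,[-0.08,0,-0.6],0],[-0.1,[-0.08,0,-0.6],0],[-0.1,[-0.08,0,-0.6],0]]'; python3 - <<'E'
from h import *
plan([0,-.06,.066])
o,p=shot('wrist','wrist6.png')
M=np.eye(4); M[:3,:3]=R.from_rotvec(o['tcp_rot']).as_matrix(); M[:3,3]=o['ee_pos']
T=M@np.array(p['mount']); q=dict(p,origin=T[:3,3],attitude=T[:3,:3])
for n,b in dict(plate30=[.016,-.042,.098],plate26=[.016,-.046,.098],catdown=[-.016,-.033,.068],catup=[-.016,-.033,.076]).items(): print(n,proj(q,W(b)).round(0))
E
```

```text
t: 10.02
ee_pos: [0.6071, -0.2158, 0.1536]
tcp_rot: [1.896, 2.5, 0.003]
wrist_force: [-0.1, -0.3, -0.3]
grip_width: 0.551
gripper_force: 0.0
t 10.02 tcp box [ 0.0022 -0.0637  0.1536] shift shares [ 0.026 -0.017  0.584] twist share -0.0 F [-0.1 -0.3 -0.3] tilt [ 0.004 -0.001 -1.   ] grip 0.5508712443620051
plate30 [351. 222.]
plate26 [350. 229.]
catdown [296. 197.]
catup [296. 199.]
```

View pics/wrist6.png

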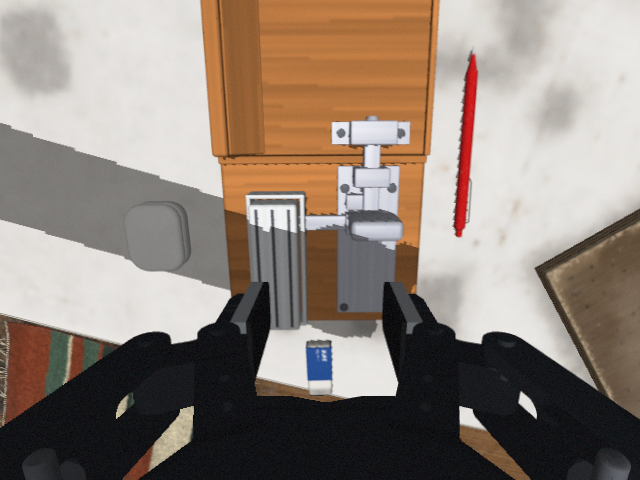

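The bolt is home and the lid shut. I'll compare the paddle against its frame before and after, to check that the catch is up.

```bash
python3 - <<'E'
import cv2,numpy as np
a=cv2.imread('pics/wrist4.png')[130:300,245:385]; b=cv2.imread('pics/wrist6.png')[182:352,230:370]; c=cv2.imread('pics/wrist5.png')[205:325,190:360]
f=lambda x:cv2.resize(x,(260,316),interpolation=cv2.INTER_CUBIC)
cv2.imwrite('pics/cmp.png',np.hstack([f(a),f(b),f(c)]))
E
```

```text
(no output)
```

View pics/cmp.png

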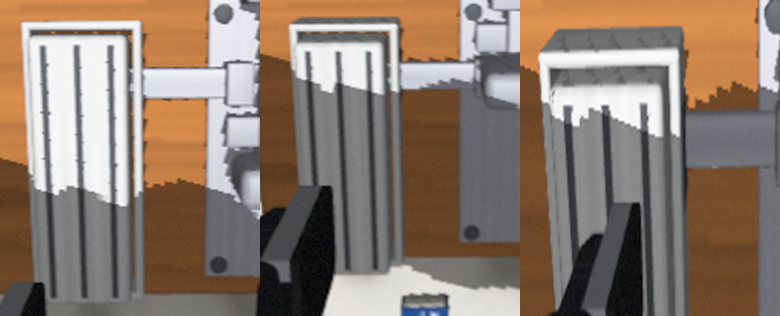

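The paddle stands proud of its frame and hides the frame's near rim, just as it did at the start. So the catch is up.

```bash
python3 -c "
from bench import workorder; print(workorder.finish_job())"
```

```text
the job is handed in; nothing more can be done
None
```

I pushed the lid and bolt to hard stops, saw the catch spring back up behind the bolt, left the loose things alone and handed the job in after about 10 s of robot time; no verdict was returned.

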